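# Put the stylus on charge

### The arm

A 6-joint arm with a two-finger parallel gripper is mounted at the origin on the work surface. World frame = base frame: x ahead of the robot, y to its left, z up, the work surface at z = 0. Lengths are in m, angles in rad, forces in N, time in s.
With the tool pointing down it reaches from about 0.375 to 0.9 m from the base axis. Payload 3.1 kg.
Tool frame: the origin (TCP) lies on the centre line of the jaws, within the pads' length; the fingertips stand 19 mm ahead of it and the grasp point (between the pads) is the TCP; z points along the fingers, y is the line along which they close (so a half turn about z gives the same grasp; the last joint's range is limited). The gripper opens to 85 mm and grips with 20 to 120 N. Pads are 22 mm wide; open, the fingers measure 114 mm over their backs; the gripper's body (76 mm by 85 mm) begins 54 mm behind the grasp point. The pads swing forward as they close: fully open they stand 13 mm farther back than shut.
Start: joints at [0.941, 0.527, 1.433, -0, 1.181, -0.178], TCP at [0.273, 0.562, 0.25] pointing down, gripper open.
Joint ranges: [-3.08, 3.08], [-0.75, 2.2], [0.22, 2.44], [-1.43, 4.57], [0, 2.65], [-2.85, 2.85]. Speed limits (rad/s): [2.79, 2.79, 3.14, 3.14, 3.14, 3.14].

### API

Orientations are given as a unit quaternion [x, y, z, w].
In Python, from station import manip, cams, sign_off gives the robot as it stands.
- The arm moves only by the tool carry_out, never from a script. Its argument "targets" is a list that holds one entry, the list of rows, each a list of 7 numbers: the shift along the tool's x, y, z in cm, then the turn, a rotation vector about the tool's x, y, z in degrees, then the finger opening in cm, from 0 to 8.54. A call has 1 to 12 rows; each row is the pose to reach, as a shift and turn from the pose commanded when the call began, along the tool's axes at that moment; what a row does not reach only later rows make up. A row lasts 1/12 s, in which the tool goes at most 41.7 mm and 7.16 degrees, less where a joint would pass 70% of its speed; a pose out of reach is approached as far as the arm can. A call with a gripper value outside its range is refused whole. The fingers move at their own pace and stop on an object; "force" is the grip in N (left out, the last holds). Time passes only in rows, so rows that repeat a pose let the fingers close. It gives the time, the measured TCP pose, the force, the opening and the grip force at its end, in the units of the state.
- manip.sense(): the state, without advancing time (a new reading comes with each control period).
- cams.snapshot(name): name is "scene" or "top" or "wrist"; returns the picture (384x512x3 uint8, red, green, blue); there is no depth.
- cams.camera_info(name): a dict with "K" (3x3 intrinsics, pixels), "T" (4x4, takes a point from camera to world coordinates). Camera axes: x right, y down, z forward; pixel columns grow to the right and rows downward; lengths in m; the calibration is good to about 2 mm. The wrist camera is an equidistant fisheye: a pixel r from the principal point sees the ray r / f radians off the axis. A picture is of the moment at which its call begins: read the wrist's pose just before it. camera_info takes no time and is no camera call; for the wrist camera it gives the pose at the moment of the call.
- sign_off(): hands the job in; it is judged then, once.
The state is a dict: "t": time; "q": joint angles; "qd": joint speeds; "tau": joint torques, N m; "tcp_pos": TCP position; "tool_rot": TCP orientation; "force": force on the tool from outside, world axes, zero at the start; "ft_torque": the same for the moment, N m; "finger_gap": opening from 0.0 (shut) to 1.0 (fully open); "gripper_force": force on a finger pad.
Only numpy, scipy, OpenCV 4.12 (cv2) and the standard library are available. Lean on these libraries where they do the work, as an engineer would, in place of code of your own. Each camera call takes 0.05 s, during which the arm holds its last target. There are 200 camera calls.

### The job

Put the white stylus on charge: take it out of the wooden pen block, lower it nib first into the blue-ringed socket of the white charging station until its collar sits down on the station's top, and let go of it there rather than dropping it in. Then press the station's green button all the way down, only after the stylus is home, and let it come back up. Leave the two markers and the other things on the desk where they are.

Things in the scene. Friction and masses are not known exactly. Their poses are not given: they have to be found in the camera images.
- stylus: White stylus, blue collar and top band, 150 mm long, 60 g, standing nib down in one of the block's wells. Steel nib 10 mm in diameter, 40 mm long (last 8 mm tapered); collar 30 mm in diameter, 40 to 46 mm above the nib's end; round body 22 mm in diameter up to 150 mm. Origin at the nib's lower end, z to its top. In well or socket it sinks 40 mm, until the collar rests on top.
- marker_black: Black marker with grey collar in another well: leave it. Steel nib 10 mm in diameter, 40 mm long (last 8 mm tapered); collar 30 mm in diameter, 40 to 46 mm above the nib's end; round body 22 mm in diameter up to 112 mm. Origin at the nib's lower end, z up.
- marker_red: Red marker with black collar in another well: leave it. Steel nib 10 mm in diameter, 40 mm long (last 8 mm tapered); collar 30 mm in diameter, 40 to 46 mm above the nib's end; round body 22 mm in diameter up to 112 mm. Origin at the nib's lower end, z up.
- stand: Dark wooden pen block, fixed, 70 x 180 x 50 mm (its x, y, z) with three wells 15 mm in diameter and 45 mm deep in its top, at y = -60, 0 and +60 mm on its middle line; which pen is in which varies. Origin at the centre of its underside, z up.
- dock: White charging station, fixed, 85 x 180 x 55 mm (its x, y, z), with the blue-ringed socket at y = +55 mm on its top, a black rubber phone pad 3 mm thick in the middle and the green button at y = -60 mm. Origin at the centre of its underside, z up.
- socket (a point): Centre of the mouth of the charging socket, level with the station's top (55 mm above the desk): a vertical round hole 14 mm in diameter, 46 mm deep, with a 2 mm bevel.
- power_top (a point): Centre of the top face of the green push button, 28 mm in diameter, standing in a grey ring 44 mm in diameter and 12 mm high; the top face is 77 mm above the desk and moves straight down when pressed.
- power (a joint): Travel of the green button in m: 0 is up, 0.006 is fully down; it springs back by itself. Pressing takes 5 N.
- remote: Cream remote control lying between the block and the station, 150 x 46 x 18 mm. Origin under its centre.
- calculator: Black desk calculator, 150 x 125 x 26 mm. Origin under its centre.
- mug: Blue mug, 84 mm in diameter, 95 mm high. Origin under its centre.
- mouse: Black computer mouse, 105 x 60 x 28 mm. Origin under its centre.
- stapler: Red and black stapler, 140 x 36 x 52 mm. Origin under its centre.
Not all that is in view belongs to the job. Of the things that look like the stylus, the smallest one is meant.

How it is judged:
By the outcome, as a careful person would: the job done as asked, in the order asked, and still so for the second after the job is handed in, with the robot touching nothing.
It also fails if it takes over 64 s, if anything falls off the work surface, if the arm or the gripper's body presses on something with over 40 N, if the wrist force passes 120 N, or if a joint passes its speed limit or range.

## Working session

There is one attempt and no reset: what is moved stays moved. The work goes in short steps, Python scripts to look and compute and a tool call to move; the robot and the scene stay as the last step left them, time stands still between calls to the robot, and variables do not carry over. Pictures are saved under pics/ and viewed, at most 10 in all, crops included, and the job is handed in when it is done.

Besides the shell and the picture viewer there is one more tool, called by a JSON object that holds its "api" and its "payload". carry_out: Moves the arm, as the interface text tells. Its arguments: {"type":"object","properties":{"targets":{"type":"array"},"force":{"type":"number"}},"required":["targets"]}

```bash
mkdir -p pics; ls; python3 - <<'E'
from station import manip, cams
import cv2, numpy as np
s=manip.sense(); print(s)
for n in ("scene","top"):
    im=cams.snapshot(n); np.save(f"pics/{n}.npy",im)
    c=cams.camera_info(n); np.savez(f"pics/{n}_cal.npz",K=c["K"],T=c["T"]); print(n,c)
    cv2.imwrite(f"pics/{n}0.png",im[:,:,::-1])
a=np.vstack([cv2.imread("pics/scene0.png"),cv2.imread("pics/top0.png")])
E
```

```text
pics
{'t': 0.0, 'q': array([ 9.40524064e-01,  5.28431476e-01,  1.43391641e+00, -3.26242842e-06,
        1.18140662e+00, -1.78500351e-01]), 'qd': array([-0.00114214,  0.000472  , -0.00013042,  0.00097109,  0.0010506 ,
        0.00030474]), 'tau': array([ 8.85192958e-05, -4.42354774e+01, -1.78020144e+01, -2.82708716e-04,
        8.45799863e-03,  8.53621430e-06]), 'tcp_pos': array([0.27241505, 0.56174775, 0.24935041]), 'tool_rot': array([ 2.23969163e-01,  9.74595632e-01, -9.94334246e-04, -4.23907674e-04]), 'force': array([-0.91157953,  0.0254395 ,  0.10997643]), 'ft_torque': array([-0.00716119, -0.00458075, -0.03517853]), 'gripper_force': 0.0, 'finger_gap': 0.9961466887232521}
scene {'K': array([[486.80053375,   0.        , 260.27235885],
       [  0.        , 486.80053375, 200.91434116],
       [  0.        ,   0.        ,   1.        ]]), 'T': array([[ 0.84849407,  0.31700865, -0.42374913,  1.06305177],
       [ 0.52905777, -0.48925121,  0.69334777, -0.76633053],
       [ 0.01247746, -0.81248924, -0.58284264,  0.73872716],
       [ 0.        ,  0.        ,  0.        ,  1.        ]])}
top {'K': array([[356.89463308,   0.        , 254.05926129],
       [  0.        , 356.89463308, 185.62376239],
       [  0.        ,   0.        ,   1.        ]]), 'T': array([[-0.02065713, -0.98260422,  0.18455957,  0.3690437 ],
       [-0.99978592,  0.02052094, -0.00264818,  0.05588679],
       [-0.00118523, -0.18457476, -0.98281776,  1.02642169],
       [ 0.        ,  0.        ,  0.        ,  1.        ]])}
```

View pics/scene0.png

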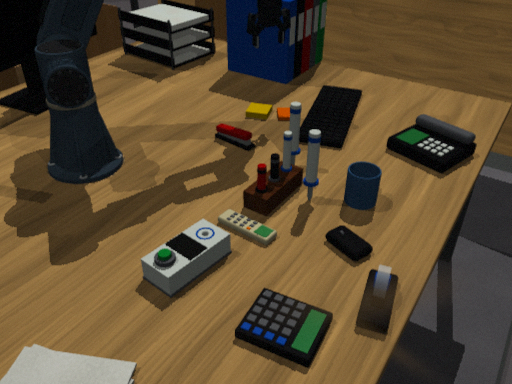

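View pics/top0.png

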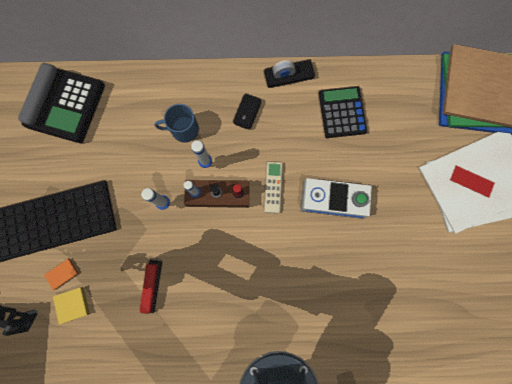

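The scene view shows three white stylus-like pens at scene pixels (295,125), (288,150) and (313,160). In the top view they are at (155,198), (192,190) and (200,150). Only the one at scene (288,150) / top (192,190) stands in the block, and it also looks the shortest. The station has its ring at scene (205,233) / top (318,195) and its button at scene (164,256) / top (361,199).

```bash
cat > h.py <<'E'
import numpy as np, cv2
def load(n):
    c=np.load(f"pics/{n}_cal.npz"); return np.load(f"pics/{n}.npy"),c["K"],c["T"]
def ray(K,T,p):
    d=T[:3,:3]@np.linalg.solve(K,[p[0],p[1],1]); return T[:3,3],d/np.linalg.norm(d)
def plane(o,d,z): return o+d*(z-o[2])/d[2]
def tri(rays):
    A=np.zeros((3,3));b=np.zeros(3)
    for o,d in rays:
        M=np.eye(3)-np.outer(d,d);A+=M;b+=M@o
    x=np.linalg.solve(A,b); return x,[np.linalg.norm((np.eye(3)-np.outer(d,d))@(x-o)) for o,d in rays]
def blobs(mask,off=(0,0),amin=6):
    n,l,s,c=cv2.connectedComponentsWithStats(mask.astype(np.uint8),connectivity=8)
    return [(np.round(c[i]+off,1).tolist(),(s[i,:2]+off).tolist(),s[i,2:].tolist()) for i in range(1,n) if s[i,4]>=amin]
E
python3 - <<'E'
from h import *
out=[]
for n,(x0,y0,x1,y1) in {"scene":(140,95,340,295),"top":(135,130,385,225)}.items():
    im,K,T=load(n); cr=im[y0:y1,x0:x1]; h=cv2.cvtColor(cr,cv2.COLOR_RGB2HSV).astype(int)
    H,S,V=h[...,0],h[...,1],h[...,2]
    print(n,"blue",*blobs((H>100)&(H<125)&(S>120)&(V>60),(x0,y0)),sep="\n ")
    print(n,"green",*blobs((H>50)&(H<85)&(S>120)&(V>50),(x0,y0)),sep="\n ")
    print(n,"white",*blobs((S<50)&(V>120),(x0,y0)),sep="\n ")
    print(n,"red",*blobs(((H<6)|(H>174))&(S>180)&(V>110),(x0,y0)),sep="\n ")
a,_,_=load("scene");b,_,_=load("top")
A=cv2.resize(a[90:240,230:350],None,fx=4,fy=4,interpolation=2)
B=cv2.resize(b[170:220,175:255],None,fx=4,fy=4,interpolation=2);C=cv2.resize(b[170:225,295:375],None,fx=4,fy=4,interpolation=2)
M=np.zeros((600,800,3),np.uint8);M[:600,:480]=A;M[:200,480:]=B;M[200:420,480:]=C
cv2.imwrite("pics/crop1.png",M[...,::-1])
E
```

```text
scene
 blue
 ([297.8, 150.3], [296, 148], [4, 5, 14])
 ([286.3, 168.3], [281, 166], [11, 5, 22])
 ([310.2, 181.7], [303, 178], [15, 7, 38])
 ([198.8, 233.0], [196, 228], [9, 11, 22])
 ([210.2, 233.0], [205, 228], [10, 11, 23])
scene
 green
 ([263.2, 231.0], [255, 226], [17, 11, 110])
 ([164.0, 253.0], [158, 249], [13, 9, 94])
scene
 white
 ([295.5, 103.5], [291, 102], [10, 4, 36])
 ([314.8, 131.5], [310, 129], [11, 6, 51])
 ([287.8, 132.3], [284, 131], [8, 4, 26])
 ([206.1, 233.6], [182, 219], [48, 35, 553])
 ([204.7, 232.7], [198, 229], [15, 9, 82])
 ([166.9, 261.3], [141, 244], [49, 34, 491])
 ([194.9, 257.5], [191, 254], [9, 8, 15])
scene
 red
 ([225.8, 126.3], [218, 124], [17, 6, 54])
 ([261.4, 165.2], [258, 164], [8, 4, 23])
top
 blue
 ([200.1, 151.9], [196, 149], [8, 5, 11])
 ([205.6, 163.4], [198, 156], [14, 12, 40])
 ([196.2, 193.5], [190, 188], [10, 9, 20])
 ([154.1, 196.7], [153, 194], [3, 6, 7])
 ([164.5, 203.4], [157, 195], [12, 14, 41])
 ([334.1, 213.4], [306, 210], [57, 8, 64])
top
 green
 ([360.9, 198.2], [356, 194], [11, 9, 77])
top
 white
 ([196.4, 145.9], [191, 140], [12, 12, 116])
 ([198.3, 158.6], [195, 154], [7, 10, 19])
 ([267.9, 164.8], [267, 162], [3, 7, 9])
 ([276.3, 162.8], [273, 162], [7, 2, 9])
 ([276.2, 179.3], [272, 175], [9, 9, 22])
 ([268.2, 180.6], [267, 179], [4, 5, 12])
 ([334.0, 197.0], [302, 178], [70, 39, 1342])
 ([187.5, 184.6], [184, 181], [8, 9, 59])
 ([271.6, 190.8], [266, 185], [15, 14, 78])
 ([146.9, 193.7], [141, 188], [13, 13, 117])
 ([272.6, 201.9], [265, 198], [15, 9, 53])
 ([276.6, 211.1], [275, 209], [5, 4, 10])
 ([266.5, 210.5], [265, 210], [4, 2, 6])
top
 red
 ([236.2, 188.0], [233, 185], [8, 7, 37])
```

View pics/crop1.png

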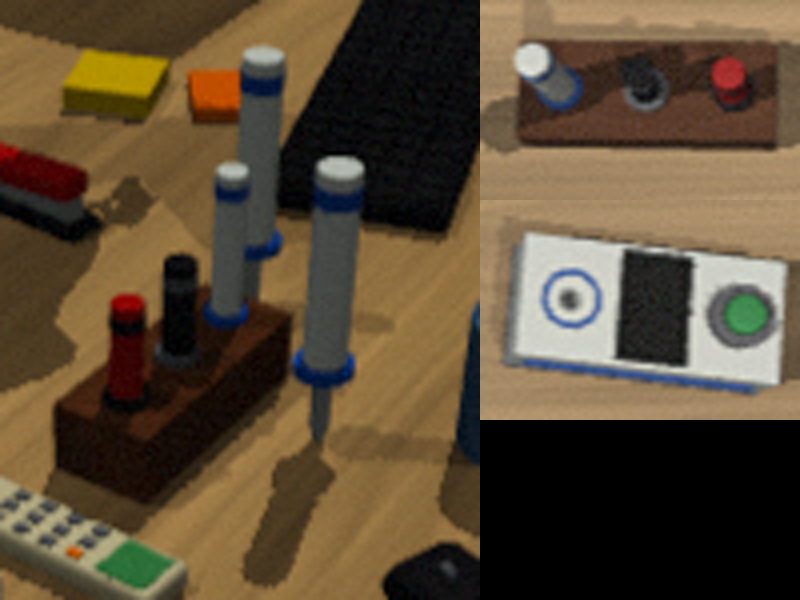

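```bash
python3 - <<'E'
from h import *
_,Ks,Ts=load("scene");_,Kt,Tt=load("top")
P={"stylus_top":((288,132.6),(188,184.5)),"big1_top":((314.8,131.5),(196.4,145.9)),"big2_top":((295.5,103.5),(146.9,193.7)),
"big1_col":((310.2,181.7),(205.6,163)),"red_top":((261.5,165.2),(236.0,188)),"socket":((204.7,232.9),(317.8,194.5)),"button":((164,252.5),(361.2,198.2))}
for k,(a,b) in P.items():
    ra,rb=ray(Ks,Ts,a),ray(Kt,Tt,b); x,e=tri([ra,rb]); print(k,x.round(4),np.round(e,4))
for k,z in (("stylus_top",.160),("red_top",.122),("socket",.055),("button",.077)):
    print(k,z,plane(*ray(Ks,Ts,P[k][0]),z).round(4),plane(*ray(Kt,Tt,P[k][1]),z).round(4))
E
```

```text
stylus_top [0.5398 0.2183 0.1561] [0.0013 0.0013]
big1_top [0.6265 0.1916 0.1958] [0.0009 0.0009]
big2_top [0.5114 0.3072 0.1957] [0.0006 0.0006]
big1_col [0.6233 0.1907 0.0505] [0.0038 0.0038]
red_top [0.5347 0.1005 0.1177] [0.0004 0.0004]
socket [ 0.5244 -0.1212  0.053 ] [0.0015 0.0015]
button [ 0.5085 -0.2344  0.0726] [0.0012 0.0012]
stylus_top 0.16 [0.5439 0.213  0.16  ] [0.538  0.2168 0.16  ]
red_top 0.122 [0.5387 0.0948 0.122 ] [0.5336 0.1001 0.122 ]
socket 0.055 [ 0.5272 -0.1221  0.055 ] [ 0.5229 -0.1218  0.055 ]
button 0.077 [ 0.5131 -0.2372  0.077 ] [ 0.5069 -0.2339  0.077 ]
```

Candidates for the stylus (scene px): (295,125) is a free-standing pen about 200 mm tall, (313,160) is another the same size, and (288,150) is in the block and the smallest. The crop confirms the choice. It is (288,150) in the end well at about (0.540, 0.216), measured top 0.156 against 0.160 expected. Next I move above it.

{"api": "carry_out", "payload": {"targets": [[[-2,-1,-0.5,0,0,4,5],[-5,-2.5,-1,0,0,9,5],[-9,-4.5,-1.5,0,0,15,5],[-13,-6.5,-2,0,0,21,5],[-17,-8.5,-2,0,0,28,5],[-21,-10.5,-2,0,0,35,5],[-25,-12.5,-2,0,0,42,5],[-29,-14.5,-2,0,0,48,5],[-33,-16.5,-2,0,0,54,5],[-36.5,-18.2,-2,0,0,60,5],[-38.5,-19.2,-2,0,0,64,5],[-39.1,-19.5,-2,0,0,64,5]]]}}

```text
t: 1.1
tcp_pos: [0.5439, 0.2109, 0.2701]
tool_rot: [0.709, 0.705, 0.0, 0.002]
force: [1.2, 0.4, 1.0]
finger_gap: 0.584
gripper_force: 0.0
```

```bash
cat >> h.py <<'E'
def fish(K,T,p):
    v=(np.array(p)-[K[0,2],K[1,2]])/[K[0,0],K[1,1]]; r=np.linalg.norm(v)
    d=np.array([*(v/max(r,1e-9)*np.sin(r)),np.cos(r)]); return T[:3,3],T[:3,:3]@d
def fproj(K,T,X):
    c=T[:3,:3].T@(np.array(X)-T[:3,3]); n=np.hypot(c[0],c[1]); r=np.arctan2(n,c[2])
    return np.array([K[0,2],K[1,2]])+[K[0,0],K[1,1]]*(c[:2]/n*r)
def wrist(tag):
    from station import manip,cams
    c=cams.camera_info("wrist"); im=cams.snapshot("wrist"); s=manip.sense()
    np.save(f"pics/{tag}.npy",im); np.savez(f"pics/{tag}_cal.npz",K=c["K"],T=c["T"]); cv2.imwrite(f"pics/{tag}.png",im[...,::-1])
    print(s["t"],s["tcp_pos"].round(4),s["tool_rot"].round(4),s["finger_gap"],s["force"].round(2)); return im,c["K"],c["T"]
E
python3 -c "
from h import *
im,K,T=wrist('w1');print(K,T.round(3))
for X in [(.54,.216,.16),(.54,.216,.05),(.5347,.0985,.12)]:print(fproj(K,T,X))"
```

```text
1.15 [0.5426 0.2121 0.2699] [7.084e-01 7.058e-01 1.000e-04 9.000e-04] 0.5849702992337353 [0.3  0.8  0.04]
[[297.31863964   0.         256.83144559]
 [  0.         297.31863964 194.90630278]
 [  0.           0.           1.        ]] [[ 1.    -0.005  0.001  0.544]
 [-0.005 -0.943 -0.332  0.297]
 [ 0.002  0.332 -0.943  0.393]
 [ 0.     0.     0.     1.   ]]
[251.80639398 193.38970756]
[253.10327637 162.98449522]
[248.77608629 280.88368915]
```

View pics/w1.png

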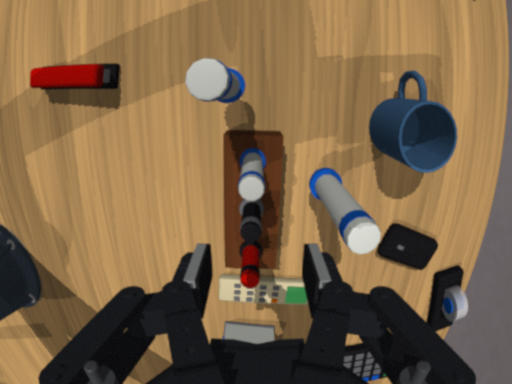

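The wrist view shows the block's stylus with its white cap at about (251,186), clear of both big pens at (208,80) and (360,235). The fingers straddle it. I measure the cap by mask and cross it with the other two views.

```bash
python3 - <<'E'
from h import *
im,K,T=load("w1"); x0,y0,x1,y1=230,140,275,215
h=cv2.cvtColor(im[y0:y1,x0:x1],cv2.COLOR_RGB2HSV).astype(int);H,S,V=h[...,0],h[...,1],h[...,2]
print("white",blobs((S<50)&(V>165),(x0,y0))); print("blue",blobs((H>100)&(H<125)&(S>120)&(V>60),(x0,y0)))
print(im[175:205,251].tolist())
_,Ks,Ts=load("scene");_,Kt,Tt=load("top")
for v in(186,189):
    r=fish(K,T,(251.3,v)); print(v,tri([r,ray(Kt,Tt,(188,184.5)),ray(Ks,Ts,(288,132.6))]),tri([r,ray(Ks,Ts,(288,132.6))]),plane(*r,.16))
E
```

```text
white [([250.8, 187.9], [240, 177], [23, 23, 422])]
blue [([253.1, 155.2], [240, 149], [26, 19, 153]), ([252.9, 174.2], [241, 171], [23, 11, 54])]
[[133, 135, 137], [153, 154, 149], [178, 181, 173], [191, 193, 186], [190, 192, 185], [188, 190, 182], [187, 188, 181], [186, 189, 181], [187, 189, 181], [186, 187, 180], [184, 185, 179], [185, 186, 181], [184, 186, 179], [183, 185, 178], [183, 185, 177], [182, 185, 177], [182, 185, 177], [182, 184, 176], [181, 183, 176], [180, 182, 176], [181, 182, 175], [179, 181, 174], [178, 180, 173], [176, 178, 172], [168, 170, 164], [142, 142, 139], [96, 95, 96], [49, 48, 50], [22, 23, 22], [18, 13, 16]]
186 (array([0.53954704, 0.21960752, 0.15488618]), [np.float64(0.0011483435652626171), np.float64(0.0019253643756055152), np.float64(0.0011668196826041847)]) (array([0.53961923, 0.22096791, 0.15528067]), [np.float64(6.661757592295907e-05), np.float64(6.661757592300848e-05)]) [0.53964731 0.22244249 0.16      ]
189 (array([0.53967634, 0.21840647, 0.15601141]), [np.float64(0.00017379880278179107), np.float64(0.0012413245718638486), np.float64(0.0012795109032955063)]) (array([0.54010068, 0.2189323 , 0.15643805]), [np.float64(0.0006020945677322328), np.float64(0.0006020945677321909)]) [0.5396201  0.21984075 0.16      ]
```

{"api": "carry_out", "payload": {"targets": [[[0.4,0,1,0,0,0,5],[0.4,0,2,0,0,0,5],[0.4,0,3,0,0,0,5],[0.4,0,3,0,0,0,5],[0.4,0,3,0,0,0,5]]]}}

```text
t: 1.57
tcp_pos: [0.5377, 0.2213, 0.2389]
tool_rot: [0.706, 0.709, -0.001, -0.001]
force: [0.2, 0.9, -0.9]
finger_gap: 0.589
gripper_force: 0.0
```

```bash
python3 - <<'E'
from h import *
im,K,T=wrist('w2')
print(T.round(4)); p=fproj(K,T,(.5395,.2195,.16)); x0,y0=(p-30).astype(int); x1,y1=x0+60,y0+60
h=cv2.cvtColor(im[y0:y1,x0:x1],cv2.COLOR_RGB2HSV).astype(int);H,S,V=h[...,0],h[...,1],h[...,2]
b=blobs((S<50)&(V>165),(x0,y0));print(p,b)
_,K1,T1=load("w1")
for q,w in b:
    pass
E
```

```text
1.6167 [0.5384 0.2212 0.2397] [ 7.056e-01  7.086e-01 -6.000e-04 -4.000e-04] 0.5906691334065988 [ 0.46 -0.44  0.03]
[[ 1.      0.0068 -0.0023  0.5378]
 [ 0.0056 -0.9438 -0.3305  0.307 ]
 [-0.0044  0.3304 -0.9438  0.3623]
 [ 0.      0.      0.      1.    ]]
[259.68169984 216.20588746] [([259.4, 214.5], [247, 202], [26, 26, 513])]Traceback (most recent call last):
  File "<stdin>", line 7, in <module>
ValueError: too many values to unpack (expected 2)
```

{"api": "carry_out", "payload": {"force": 35, "targets": [[[0,0,2,0,0,0,5],[0,0,4,0,0,0,5],[0,0,6,0,0,0,5],[0,0,8,0,0,0,5],[0,0,10,0,0,0,5],[0,0,11.5,0,0,0,5],[0,0,12,0,0,0,5],[0,0,12,0,0,0,4],[0,0,12,0,0,0,3],[0,0,12,0,0,0,2.4],[0,0,12,0,0,0,1.8],[0,0,12,0,0,0,1.5]]]}}

```text
t: 2.62
tcp_pos: [0.5404, 0.2205, 0.1217]
tool_rot: [0.706, 0.708, 0.001, 0.001]
force: [0.6, 0.1, 2.8]
finger_gap: 0.248
gripper_force: 34.4
```

{"api": "carry_out", "payload": {"targets": [[[0,0,0,0,0,0,1.5],[0,0,0,0,0,0,1.5],[0,0,0,0,0,0,1.5]]]}}

```text
t: 2.87
tcp_pos: [0.5404, 0.2204, 0.1216]
tool_rot: [0.706, 0.708, 0.001, 0.001]
force: [0.6, -0.5, 6.4]
finger_gap: 0.248
gripper_force: 34.6
```

{"api": "carry_out", "payload": {"targets": [[[0,0,-0.5,0,0,0,1.5],[0,0,-1.5,0,0,0,1.5],[0,0,-3,0,0,0,1.5],[0,0,-5,0,0,0,1.5],[0,0,-7,0,0,0,1.5],[0,0,-9,0,0,0,1.5],[0,0,-11,0,0,0,1.5],[0,0,-13,0,0,0,1.5],[0,0,-14.5,0,0,0,1.5],[0,0,-15,0,0,0,1.5],[0,0,-15,0,0,0,1.5]]]}}

```text
t: 3.78
tcp_pos: [0.54, 0.2202, 0.2721]
tool_rot: [0.706, 0.708, 0.001, 0.001]
force: [-0.2, -0.4, -1.4]
finger_gap: 0.246
gripper_force: 34.2
```

```bash
python3 - <<'E'
from h import *
from station import cams
im,K,T=wrist('w3')
s=cams.snapshot("scene"); np.save("pics/scene3.npy",s)
M=np.zeros((384,800,3),np.uint8); M[:,:512]=im; M[:384,512:]=cv2.resize(s[40:232,210:354],(288,384))
cv2.imwrite("pics/m3.png",M[...,::-1])
for dz in (-.12,-.08): print(fproj(K,T,(.540,.2205,.27+dz)))
E
```

```text
3.8333 [0.5393 0.2201 0.2707] [7.064e-01 7.078e-01 2.000e-04 2.000e-04] 0.24476581611616566 [-0.38  0.42 -0.66]
[256.46191143 194.51263084]
[256.51809601 212.05474505]
```

View pics/m3.png

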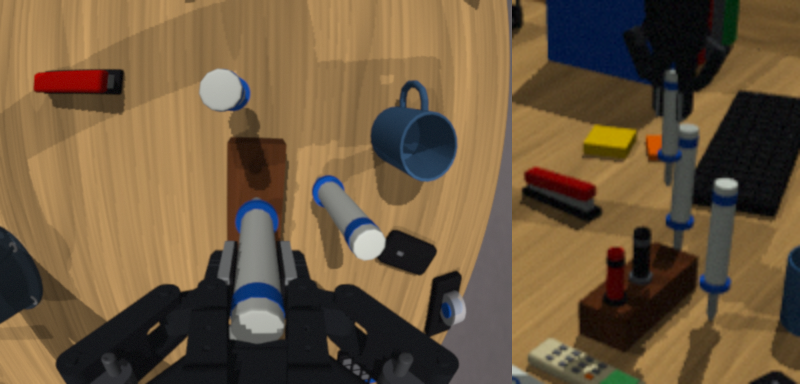

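The stylus is held upright. Its collar is at wrist (256,213), the well is empty, and both markers and both big pens stand as before. I go past the socket so the wrist camera sees it unobstructed.

{"api": "carry_out", "payload": {"targets": [[[-1,0,0,0,0,0,1.5],[-3,-0.2,0,0,0,0,1.5],[-6,-0.4,0,0,0,0,1.5],[-9,-0.6,0,0,0,0,1.5],[-12,-0.8,0,0,0,0,1.5],[-15,-1,0,0,0,0,1.5],[-18,-1.2,0,0,0,0,1.5],[-21,-1.4,0,0,0,0,1.5],[-24,-1.5,0,0,0,0,1.5],[-27,-1.5,0,0,0,0,1.5],[-29,-1.5,0,0,0,0,1.5],[-30,-1.5,0,0,0,0,1.5]]]}}

```text
t: 4.88
tcp_pos: [0.5242, -0.0829, 0.2691]
tool_rot: [0.707, 0.707, -0.001, -0.001]
force: [0.2, -0.1, 0.0]
finger_gap: 0.246
gripper_force: 34.2
```

{"api": "carry_out", "payload": {"targets": [[[-2,0,0,0,0,0,1.5],[-5,0,0,0,0,0,1.5],[-8,0,0,0,0,0,1.5],[-11,0,0,0,0,0,1.5],[-12,0,0,0,0,0,1.5],[-12,0,0,0,0,0,1.5],[-12,0,0,0,0,0,1.5]]]}}

```text
t: 5.47
tcp_pos: [0.5246, -0.1992, 0.2695]
tool_rot: [0.707, 0.707, 0.0, -0.001]
force: [-0.0, 0.7, -1.1]
finger_gap: 0.247
gripper_force: 34.2
```

```bash
cat >> h.py <<'E'
def ring(im,K,T,X,w=50):
    p=fproj(K,T,X); x0,y0=np.maximum((p-w).astype(int),0); cr=im[y0:int(p[1]+w),x0:int(p[0]+w)]
    h=cv2.cvtColor(cr,cv2.COLOR_RGB2HSV).astype(int);H,S,V=h[...,0],h[...,1],h[...,2]
    m=((H>100)&(H<125)&(S>120)&(V>60)).astype(np.uint8)
    out=[]
    for c in cv2.findContours(m,cv2.RETR_EXTERNAL,cv2.CHAIN_APPROX_NONE)[0]:
        if len(c)>30: out.append([np.round(v,2) for v in cv2.fitEllipse(c)[:2]]); out[-1][0]=out[-1][0]+[x0,y0]
    g=((H>50)&(H<85)&(S>120)&(V>50))
    print("pred",p.round(1),"ring",out,"green",blobs(g,(x0,y0),60)); return out
E
python3 - <<'E'
from h import *
im,K,T=wrist('w4')
o=ring(im,K,T,(.5244,-.1212,.055))
ring(im,K,T,(.51,-.236,.077),35)
for q in o: print(plane(*fish(K,T,q[0]),.055))
print(T[:3,3].round(4))
E
```

```text
5.5167 [ 0.5246 -0.1984  0.2696] [ 7.063e-01  7.079e-01  1.000e-04 -1.400e-03] 0.24887772552492315 [-0.95 -0.62 -0.12]
pred [257.3 102.1] ring [[array([257.6 , 100.47]), array([34.34, 34.88])]] green []
pred [244.4 205.2] ring [[array([256.44, 221.89]), array([38.3 , 40.89])]] green [([241.5, 198.2], [232, 190], [23, 21, 274])]
[ 0.52468736 -0.11933596  0.055     ]
[ 0.5248 -0.1138  0.3931]
```

View pics/w4.png

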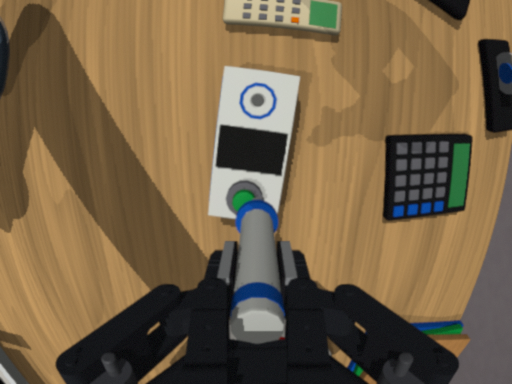

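The wrist picture shows the socket ring at (257.6,100.5), the button at (244,197) partly behind the nib, and the held stylus's collar at (256,217). I take a second view 4 cm back to check the socket's height and where the nib is held.

{"api": "carry_out", "payload": {"targets": [[[1.5,0,0,0,0,0,1.5],[3.5,0,0,0,0,0,1.5],[4,0,0,0,0,0,1.5],[4,0,0,0,0,0,1.5],[4,0,0,0,0,0,1.5]]]}}

```text
t: 5.93
tcp_pos: [0.5253, -0.1584, 0.2706]
tool_rot: [0.705, 0.709, -0.0, 0.0]
force: [0.5, 0.1, 0.3]
finger_gap: 0.246
gripper_force: 34.2
```

```bash
python3 - <<'E'
from h import *
im,K,T=wrist('w5'); _,K4,T4=load("w4")
o=ring(im,K,T,(.5247,-.1193,.055),45)
for q in o: print(q, plane(*fish(K,T,q[0]),.055), tri([fish(K,T,q[0]),fish(K4,T4,(257.6,100.47))]))
_,Ks,Ts=load("scene")
print("3view",tri([fish(K,T,o[0][0]),fish(K4,T4,(257.6,100.47)),ray(Ks,Ts,(204.7,232.9))]))
# nib: grey tip between collar and station, sharp edges along column in upscaled crop
print("tip pred",fproj(K,T,(.5245,-.16,.16)),"collar pred",fproj(K,T,(.5245,-.16,.203)))
cv2.imwrite("pics/c5.png",cv2.resize(im[100:340,176:336],None,fx=2.5,fy=2.5,interpolation=2)[...,::-1])
E
```

```text
5.9833 [ 0.5254 -0.1592  0.2706] [ 7.058e-01  7.084e-01 -0.000e+00  4.000e-04] 0.2517258724092071 [ 0.45 -0.13 -0.66]
pred [256.6 135.4] ring [[array([256.77, 135.66]), array([33.52, 34.09])]] green []
[array([256.77, 135.66]), array([33.52, 34.09])] [ 0.52486203 -0.11960345  0.055     ] (array([ 0.52477535, -0.11929998,  0.05719553]), [np.float64(8.716046415431345e-05), np.float64(8.716046415431653e-05)])
3view (array([ 0.52485471, -0.11962976,  0.05231228]), [np.float64(0.0003421317252047839), np.float64(0.00030130540509428725), np.float64(0.0001894306294920562)])
tip pred [255.92753173 200.95187822] collar pred [255.70414934 222.25066105]
```

View pics/c5.png

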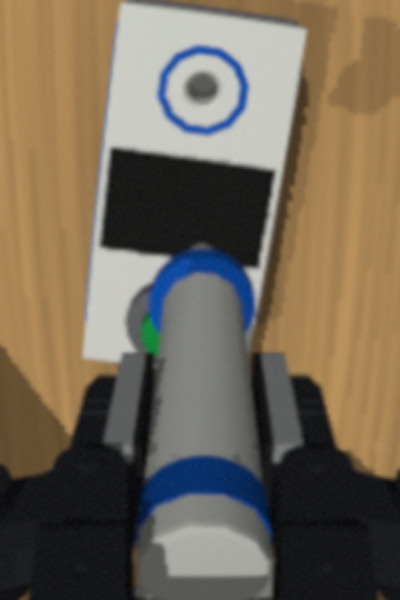

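The socket agrees across the views: (0.5248, -0.1195), height 0.052–0.057 against 0.055 expected. The stylus is centred in the jaws, with its collar at crop (203,290) and the nib end just visible above it. I move over the socket and go down until the tip is about 1 cm above it.

{"api": "carry_out", "payload": {"targets": [[[1,0,0,0,0,0,1.5],[2.5,0,0,0,0,0,1.5],[3.5,0,0,0,0,0,1.5],[3.95,0,1,0,0,0,1.5],[3.95,0,3,0,0,0,1.5],[3.95,0,5,0,0,0,1.5],[3.95,0,7,0,0,0,1.5],[3.95,0,8.5,0,0,0,1.5],[3.95,0,9.2,0,0,0,1.5],[3.95,0,9.2,0,0,0,1.5],[3.95,0,9.2,0,0,0,1.5]]]}}

```text
t: 6.9
tcp_pos: [0.5254, -0.1204, 0.1785]
tool_rot: [0.706, 0.708, 0.0, 0.0]
force: [0.9, 0.1, 0.2]
finger_gap: 0.251
gripper_force: 34.3
```

```bash
python3 - <<'E'
from h import *
from station import cams,manip
im,K,T=wrist('w6')
s=cams.snapshot("scene"); np.save("pics/scene6.npy",s); t=cams.snapshot("top")
print(manip.sense()["tcp_pos"].round(4))
M=np.zeros((480,800,3),np.uint8); M[:,:480]=cv2.resize(s[180:260,165:245],(480,480),interpolation=2); M[:,480:]=cv2.resize(im[120:300,196:316],(320,480),interpolation=2)
cv2.imwrite("pics/m6.png",M[...,::-1])
E
```

```text
6.95 [ 0.5258 -0.1206  0.179 ] [7.064e-01 7.078e-01 3.000e-04 7.000e-04] 0.24915767497361616 [-0.31  0.58 -0.45]
[ 0.526  -0.1207  0.1795]
```

View pics/m6.png

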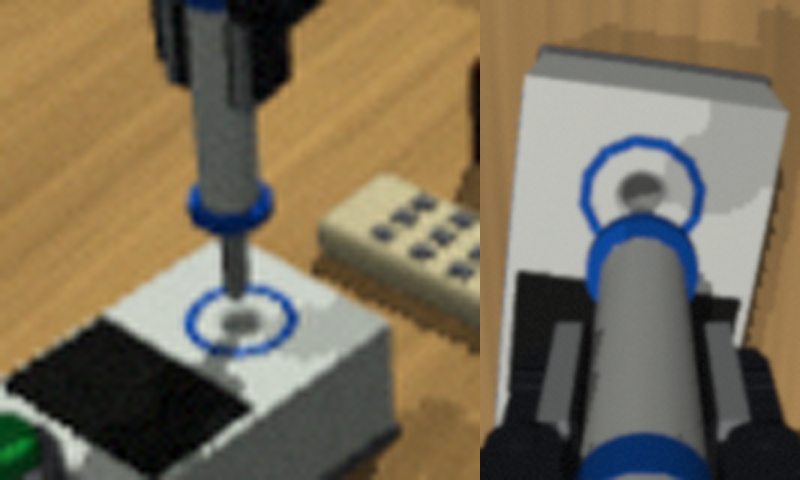

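The nib stands right over the hole: nib at (236,290) over hole (241,323) in the scene crop, and lined up with the ring in the wrist crop. I insert slowly and watch the force.

{"api": "carry_out", "payload": {"targets": [[[0.05,-0.05,0.5,0,0,0,1.5],[0.05,-0.05,0.9,0,0,0,1.5],[0.05,-0.05,1.3,0,0,0,1.5],[0.05,-0.05,1.7,0,0,0,1.5],[0.05,-0.05,2,0,0,0,1.5],[0.05,-0.05,2,0,0,0,1.5]]]}}

```text
t: 7.55
tcp_pos: [0.5241, -0.1197, 0.1574]
tool_rot: [0.706, 0.708, -0.0, -0.001]
force: [-0.4, 0.5, -0.5]
finger_gap: 0.248
gripper_force: 34.3
```

{"api": "carry_out", "payload": {"targets": [[[0,0,0.5,0,0,0,1.5],[0,0,1,0,0,0,1.5],[0,0,1.5,0,0,0,1.5],[0,0,2,0,0,0,1.5],[0,0,2.4,0,0,0,1.5],[0,0,2.6,0,0,0,1.5],[0,0,2.6,0,0,0,1.5]]]}}

```text
t: 8.13
tcp_pos: [0.5243, -0.1197, 0.1316]
tool_rot: [0.706, 0.708, -0.0, -0.001]
force: [-0.4, 0.1, -1.7]
finger_gap: 0.246
gripper_force: 34.3
```

{"api": "carry_out", "payload": {"targets": [[[0,0,0.1,0,0,0,1.5],[0,0,0.2,0,0,0,1.5],[0,0,0.2,0,0,0,1.5],[0,0,0.2,0,0,0,1.5]]]}}

```text
t: 8.47
tcp_pos: [0.5247, -0.1199, 0.1304]
tool_rot: [0.706, 0.708, 0.0, 0.0]
force: [-0.5, 0.2, -0.7]
finger_gap: 0.248
gripper_force: 34.3
```

Still no contact, so I continue in 1 mm steps.

{"api": "carry_out", "payload": {"targets": [[[0,0,0.1,0,0,0,1.5],[0,0,0.2,0,0,0,1.5],[0,0,0.2,0,0,0,1.5],[0,0,0.2,0,0,0,1.5]]]}}

```text
t: 8.8
tcp_pos: [0.5246, -0.1199, 0.1283]
tool_rot: [0.706, 0.708, -0.0, -0.0]
force: [-1.1, -1.0, -1.0]
finger_gap: 0.247
gripper_force: 34.3
```

{"api": "carry_out", "payload": {"targets": [[[0,0,0.1,0,0,0,1.5],[0,0,0.1,0,0,0,1.5],[0,0,0.1,0,0,0,1.5]]]}}

```text
t: 9.05
tcp_pos: [0.5246, -0.1199, 0.1272]
tool_rot: [0.706, 0.708, -0.0, -0.0]
force: [0.3, 0.5, -1.2]
finger_gap: 0.245
gripper_force: 34.3
```

{"api": "carry_out", "payload": {"targets": [[[0,0,0.1,0,0,0,1.5],[0,0,0.1,0,0,0,1.5],[0,0,0.1,0,0,0,1.5]]]}}

```text
t: 9.3
tcp_pos: [0.5248, -0.12, 0.1267]
tool_rot: [0.706, 0.708, 0.0, 0.0]
force: [-0.5, 0.2, 3.3]
finger_gap: 0.247
gripper_force: 34.6
```

{"api": "carry_out", "payload": {"targets": [[[0,0,0.05,0,0,0,1.5],[0,0,0.05,0,0,0,1.5],[0,0,0.05,0,0,0,1.5]]]}}

```text
t: 9.55
tcp_pos: [0.5248, -0.12, 0.1266]
tool_rot: [0.706, 0.708, 0.0, 0.0]
force: [-1.3, 0.7, 6.8]
finger_gap: 0.246
gripper_force: 35.2
```

The collar is seated: contact came at TCP z 0.1266, exactly where expected. I release.

{"api": "carry_out", "payload": {"targets": [[[0,0,0,0,0,0,2.4],[0,0,0,0,0,0,2.8],[0,0,0,0,0,0,3.4],[0,0,0,0,0,0,4.2],[0,0,0,0,0,0,5],[0,0,0,0,0,0,5],[0,0,0,0,0,0,5]]]}}

```text
t: 10.13
tcp_pos: [0.5246, -0.1199, 0.1257]
tool_rot: [0.706, 0.708, -0.0, -0.0]
force: [-0.3, -0.1, -0.5]
finger_gap: 0.589
gripper_force: 0.0
```

{"api": "carry_out", "payload": {"targets": [[[0,0,-1,0,0,0,5],[0,0,-3,0,0,0,5],[0,0,-5,0,0,0,5],[0,0,-7,0,0,0,5],[0,0,-9,0,0,0,5],[0,0,-10.5,0,0,0,5],[0,0,-11,0,0,0,5],[0,0,-11,0,0,0,5]]]}}

```text
t: 10.8
tcp_pos: [0.5254, -0.1202, 0.2377]
tool_rot: [0.706, 0.708, 0.001, 0.002]
force: [-0.6, 0.7, 0.3]
finger_gap: 0.585
gripper_force: 0.0
```

```bash
python3 - <<'E'
from h import *
from station import cams
im,K,T=wrist('w7'); s=cams.snapshot("scene"); np.save("pics/scene7.npy",s)
ring(im,K,T,(.509,-.235,.077),35)
M=np.zeros((384,800,3),np.uint8); M[:,:512]=im; M[:,512:]=cv2.resize(s[140:300,130:250],(288,384),interpolation=2)
cv2.imwrite("pics/m7.png",M[...,::-1])
E
```

```text
10.85 [ 0.5247 -0.1199  0.2364] [7.064e-01 7.078e-01 2.000e-04 6.000e-04] 0.5843578766676831 [-0.1   0.26 -0.69]
pred [241.9 277.2] ring [] green [([241.8, 273.2], [231, 262], [23, 22, 401])]
```

View pics/m7.png

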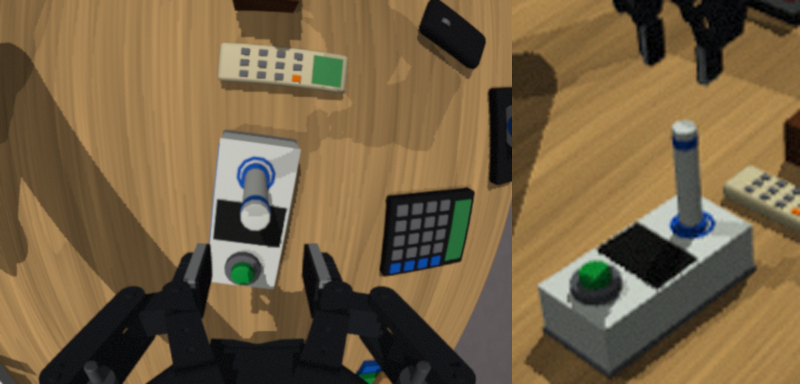

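The stylus stands in the socket with its collar on the ring (scene crop (690,222)), and it is free of the jaws. The button is at wrist (242,273), which agrees with (0.509, -0.233). I shut the jaws and move over it.

{"api": "carry_out", "payload": {"force": 40, "targets": [[[-2,-0.3,0,0,0,0,3],[-5,-0.7,0,0,0,0,1],[-8,-1.1,0,0,0,0,0],[-10.5,-1.5,0,0,0,0,0],[-11.35,-1.6,1,0,0,0,0],[-11.35,-1.6,3.5,0,0,0,0],[-11.35,-1.6,6,0,0,0,0],[-11.35,-1.6,8.5,0,0,0,0],[-11.35,-1.6,10.5,0,0,0,0],[-11.35,-1.6,12,0,0,0,0],[-11.35,-1.6,12.4,0,0,0,0],[-11.35,-1.6,12.4,0,0,0,0]]]}}

```text
t: 11.9
tcp_pos: [0.5074, -0.2319, 0.1094]
tool_rot: [0.706, 0.708, -0.0, -0.003]
force: [0.3, -1.0, 0.4]
finger_gap: -0.002
gripper_force: 0.0
```

{"api": "carry_out", "payload": {"targets": [[[0,0,0.4,0,0,0,0],[0,0,0.8,0,0,0,0],[0,0,1.2,0,0,0,0],[0,0,1.4,0,0,0,0],[0,0,1.4,0,0,0,0],[0,0,1.4,0,0,0,0]]]}}

```text
t: 12.4
tcp_pos: [0.5089, -0.2335, 0.0981]
tool_rot: [0.706, 0.708, 0.0, 0.0]
force: [0.6, 0.5, -0.7]
finger_gap: -0.001
gripper_force: 0.0
```

{"api": "carry_out", "payload": {"targets": [[[0,0,0.2,0,0,0,0],[0,0,0.4,0,0,0,0],[0,0,0.6,0,0,0,0],[0,0,0.7,0,0,0,0],[0,0,0.7,0,0,0,0],[0,0,0.7,0,0,0,0]]]}}

```text
t: 12.9
tcp_pos: [0.5092, -0.2337, 0.0911]
tool_rot: [0.706, 0.708, 0.0, 0.001]
force: [-0.1, -0.5, 4.1]
finger_gap: 0.002
gripper_force: 2.1
```

{"api": "carry_out", "payload": {"targets": [[[0,0,0.1,0,0,0,0],[0,0,0.1,0,0,0,0],[0,0,0.1,0,0,0,0]]]}}

```text
t: 13.15
tcp_pos: [0.5092, -0.2337, 0.0901]
tool_rot: [0.706, 0.708, 0.0, 0.001]
force: [0.6, 0.2, 4.7]
finger_gap: 0.005
gripper_force: 2.5
```

The spring force is rising. I press on to the end stop, where the force should jump.

{"api": "carry_out", "payload": {"targets": [[[0,0,0.1,0,0,0,0],[0,0,0.1,0,0,0,0],[0,0,0.1,0,0,0,0]]]}}

```text
t: 13.4
tcp_pos: [0.5092, -0.2337, 0.09]
tool_rot: [0.706, 0.708, 0.0, 0.001]
force: [-0.0, 0.6, 10.9]
finger_gap: 0.0
gripper_force: 5.5
```

{"api": "carry_out", "payload": {"targets": [[[0,0,0.05,0,0,0,0],[0,0,0.05,0,0,0,0],[0,0,0.05,0,0,0,0]]]}}

```text
t: 13.65
tcp_pos: [0.5093, -0.2337, 0.0899]
tool_rot: [0.706, 0.708, 0.0, 0.001]
force: [-1.7, 0.9, 14.8]
finger_gap: -0.003
gripper_force: 7.0
```

The button is at its stop: z stays at 0.090 while the force has climbed to 15 N. I retreat.

{"api": "carry_out", "payload": {"targets": [[[0,0,-0.5,0,0,0,0],[0,0,-1.5,0,0,0,0],[0,0,-3.5,0,0,0,0],[0,0,-6,0,0,0,0],[0,0,-8.5,0,0,0,0],[0,0,-11,0,0,0,0],[0,0,-13,0,0,0,0],[0,0,-14,0,0,0,0],[0,0,-14,0,0,0,0],[0,0,-14,0,0,0,0]]]}}

```text
t: 14.48
tcp_pos: [0.5084, -0.2331, 0.2279]
tool_rot: [0.706, 0.708, -0.0, -0.0]
force: [-1.4, 0.5, -1.0]
finger_gap: 0.002
gripper_force: 0.0
```

```bash
python3 - <<'E'
from h import *
from station import cams
im,K,T=wrist('w8'); s=cams.snapshot("scene"); cv2.imwrite("pics/scene8.png",s[...,::-1])
E
```

```text
14.5333 [ 0.508  -0.2328  0.2271] [ 7.064e-01  7.078e-01 -2.000e-04 -1.400e-03] 0.0018302184859200123 [ 0.32 -0.48 -0.86]
```

View pics/scene8.png

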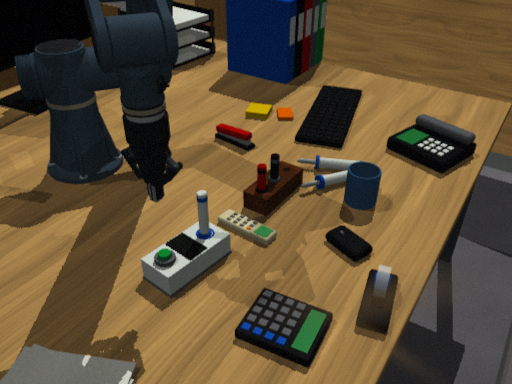

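The final picture shows the stylus home in the socket at (203,215), the button back up at (164,256), and the markers in the block. But the two large look-alike pens, which stood free on their nibs, now lie by the mug at (335,170). I check from the saved frames when and why they went over.

```bash
python3 - <<'E'
from h import *
def caps(im,z=None):
    h=cv2.cvtColor(im,cv2.COLOR_RGB2HSV).astype(int);return (h[...,1]<50)&(h[...,2]>120)
for n in("scene","scene3","scene6","scene7"):
    im=np.load(f"pics/{n}.npy"); x0,y0=270,90
    print(n,blobs(caps(im)[90:215,270:350],(x0,y0),15))
    h=cv2.cvtColor(im[90:215,270:350],cv2.COLOR_RGB2HSV).astype(int)
    print("  blue",blobs((h[...,0]>100)&(h[...,0]<125)&(h[...,1]>120)&(h[...,2]>60),(x0,y0),12))
for n in("w1","w2","w3"):
    im,K,T=load(n); h=cv2.cvtColor(im,cv2.COLOR_RGB2HSV).astype(int); m=(h[...,1]<50)&(h[...,2]>165)
    for b in blobs(m[:260],(0,0),150):
        print(n,b,plane(*fish(K,T,b[0]),.2).round(4))
E
```

```text
scene [([295.5, 103.5], [291, 102], [10, 4, 36]), ([314.8, 131.5], [310, 129], [11, 6, 51]), ([287.8, 132.3], [284, 131], [8, 4, 26])]
  blue [([297.8, 150.3], [296, 148], [4, 5, 14]), ([286.3, 168.3], [281, 166], [11, 5, 22]), ([310.2, 181.7], [303, 178], [15, 7, 38])]
scene3 [([297.8, 103.5], [294, 102], [9, 4, 32]), ([316.7, 131.4], [312, 129], [11, 6, 52])]
  blue [([288.6, 117.6], [283, 115], [12, 5, 29]), ([298.6, 150.4], [297, 148], [4, 5, 12]), ([310.5, 182.0], [304, 178], [15, 8, 52])]
scene6 [([305.9, 159.2], [298, 158], [17, 3, 21]), ([335.0, 160.7], [320, 158], [30, 7, 139]), ([335.4, 174.7], [322, 170], [26, 10, 121])]
  blue [([316.9, 161.1], [316, 156], [3, 12, 31]), ([321.8, 179.7], [318, 175], [7, 11, 32])]
scene7 [([334.9, 160.6], [320, 157], [30, 8, 133]), ([307.3, 159.2], [301, 158], [14, 3, 16]), ([335.8, 174.4], [323, 170], [25, 9, 108])]
  blue [([316.9, 160.9], [316, 156], [3, 12, 30]), ([322.0, 180.0], [319, 175], [6, 12, 32])]
w1 ([205.7, 78.2], [186, 58], [41, 41, 1287]) [0.5118 0.3081 0.2   ]
w1 ([250.8, 187.9], [240, 177], [23, 23, 422]) [0.54   0.2338 0.2   ]
w1 ([363.6, 237.7], [348, 222], [33, 32, 808]) [0.6259 0.1935 0.2   ]
w2 ([210.4, 92.9], [187, 69], [49, 48, 1816]) [0.512  0.3083 0.2   ]
w2 ([259.4, 214.5], [247, 202], [26, 26, 513]) [0.539  0.2379 0.2   ]
w3 ([219.6, 88.5], [200, 69], [40, 40, 1229]) [0.5158 0.3104 0.2   ]
w3 ([368.7, 244.2], [354, 229], [31, 31, 748]) [0.6284 0.1967 0.2   ]
```

Both large pens were tipping by the same few mm in the same direction by 3.8 s (w1 to w3), with the gripper well clear of both. They were balanced on their nibs and fell by themselves. They now lie still on the desk and cannot be stood up again on a nib, so I leave them. The stylus is home, the button is back up and the arm is clear, so I hand in.

```bash
python3 -c "
from station import sign_off
print(sign_off())"
```

```text
the job is handed in; nothing more can be done
None
```

The stylus is seated in the charging socket and released, and the button was then pressed to its stop and came back up (handed in at about 14.5 s), but the two large look-alike pens, which stood unsupported on their nibs, fell over near the mug, apparently untouched by the arm.

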